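# Load and cock the bottle knock tester

## Robot

A 6-joint arm with a two-finger parallel gripper is mounted at the origin on a cart in front of the work surface, level with it; the furniture and walls round the work are solid. World frame = base frame: x ahead of the robot, y to its left, z up, the work surface at z = 0. Lengths are in mm, angles in rad, forces in N, time in s.
With the tool pointing down it reaches from about 275 to 825 mm from the base axis. Payload 5.2 kg.
Tool frame: the origin (TCP) lies at the very end of the fingers, on their centre line; the grasp point (between the pads) lies 19 mm behind it; z points along the fingers, y is the direction in which the jaws open and shut (so a half turn about z gives the same grasp; the last joint's range is limited). The gripper opens to 93 mm and grips with 3 to 60 N. Pads are 15 mm wide; open, the fingers measure 128 mm over their backs; the gripper's body (75 mm by 188 mm) begins 65 mm behind the grasp point.
Start: joints at [1.136, 0.259, 1.535, -0, 1.348, -0.203], TCP at [126.328, 535.3, 179.853] pointing down, gripper open.
Joint ranges: [-3.14, 3.14], [-0.91, 2.08], [0.19, 2.58], [-1.22, 4.36], [0.22, 2.71], [-3.12, 3.12]. Speed limits (rad/s): [2.57, 2.57, 3.14, 3.14, 3.14, 3.14].

## Interface

Orientations are given as [roll, pitch, yaw] about the fixed x, y, z axes, in that order (R = Rz(yaw) Ry(pitch) Rx(roll)).
In Python, from bench import robot gives the robot as it stands. The module is installed in compiled form; this text tells all that it offers. Calls block until the motion is done:
- robot.move_ptp(position, orientation): joint-space move of the TCP to a pose.
- robot.move_linear(position, ori=None, speed=150, f_stop=None): straight line of the TCP; ori=None keeps the orientation; speed is the mean speed in mm/s. With f_stop (N) it stops when the force on the tool has changed by that much, and returns True; else False.
- robot.move_j(angles): joint-space move.
- robot.move_gripper(opening): opening from 0.0 (shut) to 1.0 (fully open); the grip force is fixed at half the most; returns when the fingers have stopped.
- robot.sleep(seconds).
- robot.inverse_kinematics(position, orientation): joint angles nearest the present ones, or None.
- robot.get_image(name): name is "scene" or "top"; returns a dict with "img" (480x640x3 uint8, blue, green, red), "fovy" (degrees; the focal length in pixels is half the picture's height over the tangent of half this angle, whatever the lens; pixels are square), "cx", "cy" (the principal point, pixels), "k1" (the pictures are not rectified: a ray, as slopes to the right and down, at radius r is drawn at 1 + k1 r^2 times it, then the intrinsics apply), "eye" and "orientation" of the camera in the world. Camera axes: x right, y down, z forward; pixel columns grow to the right and rows downward; lengths in mm; the calibration is good to about 2 mm. A picture is of the moment at which its call begins. There is no depth.
A pose or a line that the arm cannot do raises robot.MotionError and nothing moves.
- robot.hand_in(): hands the job in, once; it reports no verdict.
Readings, each from a call of its own:
- robot.current_t(): time.
- robot.current_qpos(): joint angles.
- robot.current_joint_vel(): joint speeds.
- robot.current_joint_efforts(): joint torques, N m.
- robot.current_tcp_pos(): TCP position.
- robot.current_eef_rot(): TCP orientation.
- robot.current_contact_force(): force on the tool from outside, world axes, zero at the start.
- robot.current_ft_torque(): the same for the moment, N m.
- robot.current_gripper_width(): opening from 0.0 (shut) to 1.0 (fully open).
Only numpy, scipy, OpenCV 4.12 (cv2) and the standard library are available. Lean on these libraries where they do the work, as an engineer would, in place of code of your own. Each camera call takes 0.05 s, during which the arm holds its last target.

## Task

Get the knock tester ready for its next shot: first stand the small brown bottle on the tester's rest, gently, upright and home against both jaws of the V. Then draw the sprung striker arm back by its black knob until the catch has it, without forcing it into the rubber buffer behind the catch, ease it forward onto the catch and let go so that it stays cocked. The arm must never snap forward, and the other things on the bench stay where they are.

Things in the scene. Friction and masses are not known exactly. Their poses are not given: they have to be found in the camera images.
- tester: Grey bench instrument; base plate from x -208 to +72 and y -187 to +98 mm in its own frame, top 16 mm high. Origin: on the bench under the arm's pivot post (74 mm high); z up. The arm at rest lies along its -x, 180 mm long; the bottle rest is on the arm's +y side; the arm is drawn back round the pivot towards -y, where the catch is.
- rest (a point): Where the centre of the bottle's underside is when home: on a foot plate 24 mm above the bench, axes as the tester's. Two jaws at +y, up to 44 mm above the bench, make a 120 degree V opening to -y; set the bottle down just in front and push it to +y until it touches both. With the arm at rest the striker tip is 10 mm clear of a bottle that is home.
- pivot (a point): Point on the arm's pivot axis, 51 mm above the bench. On the tester's -y side, 85 to 165 mm from here and no higher than 42 mm, sits a carriage clamped at an angle that differs each time; it holds the hook-shaped catch, a spring-backed rubber buffer just behind it, and the catch's thin thumb tab: keep off, about 1 N on the tab fires the arm.
- bottle_small: Small brown glass bottle with a white cap: body 34 mm across and 55 mm high, cap 19 mm across, 64 mm high in all, 30 to 60 g. Origin at the centre of its underside, z up.
- knob (a point): Middle of the grip of the upright black ribbed knob on the end of the striker arm: 18 mm across, from 66 to 106 mm above the bench (this point at 88 mm), 180 mm from the pivot. The arm (steel bar) is 57 mm high, its striker head, 120 mm from the pivot, 61 mm.
- striker (a joint): Arm angle, rad: 0 at rest, grows as drawn back (anticlockwise from above). Spring: 6.4 N at the knob per rad. Where the catch holds it (0.74 to 1.34 rad) is not told and must be felt: over the last 0.1 rad the arm rides up the catch (1 to 2 N more), which then clicks in; 0.025 rad behind that it meets the buffer: 1.8 N more per mm at the knob; 5 mm of that (18 N on the buffer) is too far.
- bottle_green: White squat bottle with a green cap, 52 mm across, 82 mm high; origin at the centre of its underside. Leave it.
- timer: White lab timer lying flat, 62 x 62 x 19 mm; origin at the centre of its underside. Leave it.
- clear_box: Low open clear plastic box, 106 x 76 x 35 mm; origin at the centre of its underside. Leave it.
- marker: Marker pen lying flat along its y, 17 x 135 x 16 mm; origin at the centre of its underside. Leave it.
There are look-alikes about, which are no part of the job. Of the things that look like the bottle_small, take the one that is farthest to the robot's left at the start.

How it is judged (in metres and radians):
On the way, in this order (a step that is already met when the one before it is completed fails the run):
1. the small bottle stands released on the rest, upright and home in the V (horizontal distance between bottle_small and rest below 0.004 m and z of bottle_small in the frame of rest below 0.003 m and angle between bottle_small's own z axis and vertical below 0.06 rad and contact force between the fingers and bottle_small below 0.1 N), for 0.2 s.
2. the striker arm is drawn back to the catch (value of joint striker above 0.7 rad), for 0.1 s.
At the end, for the whole second after the job is handed in: The small bottle stands upright (within 0.06 rad) on the rest, its axis within 4 mm of the rest point, its underside under 3 mm above the foot plate; the striker arm stays back on the catch by itself (over 0.7 rad) and is still (value of joint striker above 0.7 rad and velocity of joint striker between -0.05 and 0.05 rad/s and horizontal distance between bottle_small and rest below 0.004 m and z of bottle_small in the frame of rest below 0.003 m and angle between bottle_small's own z axis and vertical below 0.06 rad); the robot touches nothing.
It fails at once if the drawn striker arm snaps forward (faster than 1 rad/s), or falls onto the catch (velocity of joint striker below -1 rad/s and value of joint striker above 0.15 rad).
It fails at once if the arm is forced into the rubber buffer (over 18 N) (contact force between catch_stud and rubber_buffer above 18 N).
It fails at once if the small bottle is knocked over (angle between bottle_small's own z axis and vertical above 0.5 rad).
It fails at once if the glass bottle is banged on the tester (over 40 N) (contact force between bottle_small and tester above 40 N).
It fails at once if another thing on the bench is moved by more than 3 cm (distance of any of bottle_green, timer, clear_box, marker from where it was at the start of the episode above 0.03 m).
It also fails if it takes over 72 s, if anything falls off the work surface, if the arm or the gripper's body presses on something with over 40 N, if the wrist force passes 120 N, or if a joint passes its speed limit or range.

## Working session

There is one attempt and no reset: what is moved stays moved. The work goes in short steps, each a Python script; the robot and the scene stay as the last script left them, time stands still between calls to the robot, and variables do not carry over. Pictures are saved under pics/ and viewed, and the job is handed in when it is done.

```bash
mkdir -p pics; ls
python3 - <<'E'
from bench import robot
import cv2
for n in("scene","top"):
    d=robot.get_image(n); cv2.imwrite(f"pics/{n}0.png",d["img"]); print(n,{k:v for k,v in d.items() if k!="img"})
print(robot.current_t(),robot.current_tcp_pos(),robot.current_eef_rot(),robot.current_contact_force())
E
```

```text
pics
scene {'fovy': 44.421505029206884, 'cx': 322.75684398038663, 'cy': 236.28165077650118, 'k1': -0.05639628878615414, 'eye': array([ -65.11326374, -357.27403078,  923.99315916]), 'orientation': array([-2.4853408 ,  0.0147511 , -1.08639555])}
top {'fovy': 42.80681062325252, 'cx': 324.64735372412446, 'cy': 255.735259291486, 'k1': -0.13814728100147922, 'eye': array([ 373.01924977,  -38.41603361, 1323.75968541]), 'orientation': array([-3.01392151, -0.02025732, -1.58424542])}
0.1 [126.10813333 534.81419294 179.14357462] [-3.14008729e+00 -3.09371559e-04  2.90978433e+00] [0.48183621 0.42012412 1.14955554]
```

View pics/scene0.png

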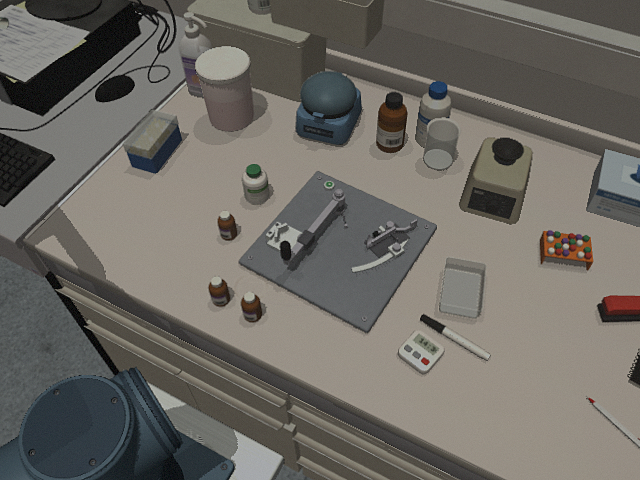

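View pics/top0.png

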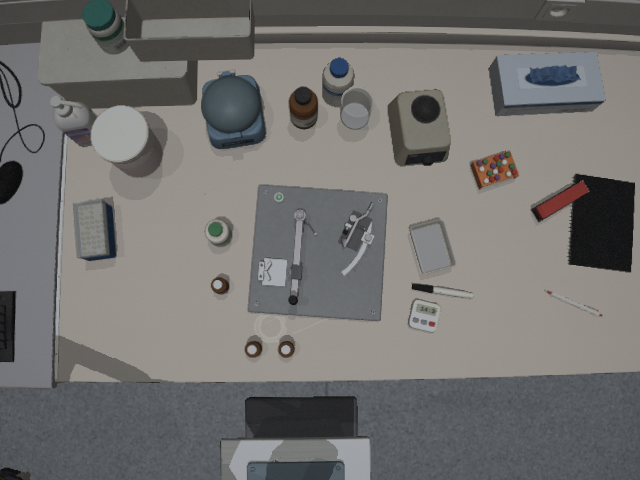

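```bash
cat > h.py <<'E'
import numpy as np, cv2
from scipy.spatial.transform import Rotation as Ro
def cam(d):
    f=240/np.tan(np.radians(d["fovy"])/2)
    K=np.array([[f,0,d["cx"]],[0,f,d["cy"]],[0,0,1]]); D=np.array([d["k1"],0,0,0,0.])
    return K,D,Ro.from_euler("xyz",d["orientation"]).as_matrix(),np.array(d["eye"])
def proj(d,P):
    K,D,R,e=cam(d); P=np.atleast_2d(P).astype(float)
    return cv2.projectPoints(P,cv2.Rodrigues(R.T)[0],-R.T@e,K,D)[0].reshape(-1,2)
def ray(d,uv):
    K,D,R,e=cam(d)
    n=cv2.undistortPoints(np.array(uv,float).reshape(-1,1,2),K,D).reshape(-1,2)
    return e,np.c_[n,np.ones(len(n))]@R.T
def atz(d,uv,z):
    e,r=ray(d,uv); return e+r*((z-e[2])/r[:,2])[:,None]
def crop(d,fn,x0,y0,x1,y1,s):
    cv2.imwrite(fn,cv2.resize(d["img"][y0:y1,x0:x1],None,fx=s,fy=s,interpolation=cv2.INTER_CUBIC))
E
python3 - <<'E'
from bench import robot
from h import *
t=robot.get_image("top"); s=robot.get_image("scene")
import pickle; pickle.dump((t,s),open("img0.pkl","wb"))
print(proj(t,[[0,0,0],[126,535,180],[275,0,0]]))
crop(t,"pics/topc.png",200,180,400,330,4)
crop(s,"pics/scenec.png",230,160,450,330,3.6)
crop(t,"pics/topb.png",190,200,310,370,3.5)
E
```

```text
[[296.23592923 510.05109506]
 [ 11.29037493 465.3631347 ]
 [294.72135111 380.37499356]]
```

View pics/topc.png

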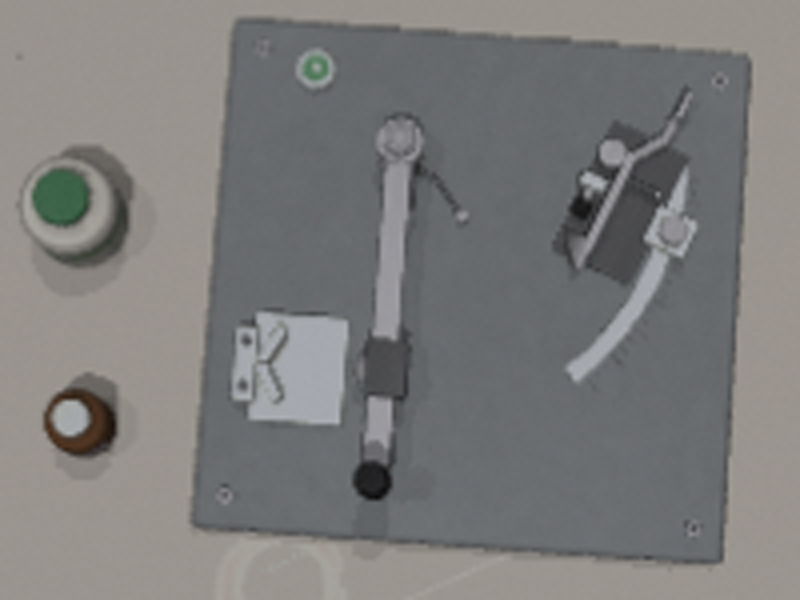

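View pics/scenec.png

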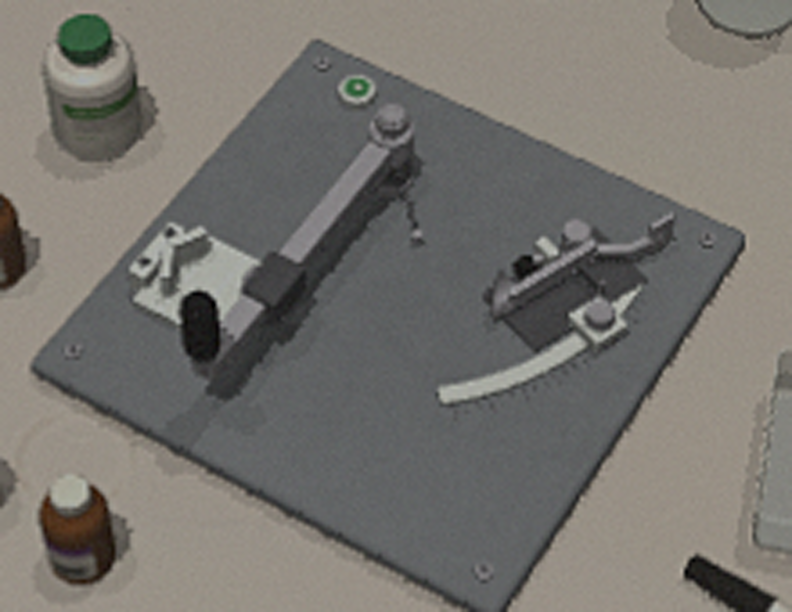

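View pics/topb.png

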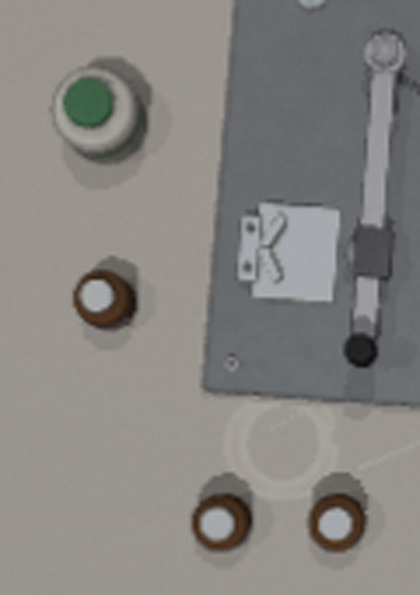

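```bash
cat > fit.py <<'E'
from h import *
import pickle; from scipy.optimize import least_squares
t,s=pickle.load(open("img0.pkl","rb"))
T=lambda p:np.array(p)/4+[200,180]-.375
S=lambda p:np.array(p)/3.6+[230,160]-.36
L=[(72,98,16),(72,-187,16),(-208,-187,16),(-208,98,16),(0,0,74),(-180,0,106)]
tp=T([(237,19),(750,57),(720,562),(193,527),(400,134),(373,479)])
sp=S([(316,40),(745,235),(33,368),(391,113),(200,298)]); Ls=[L[0],L[1],L[3],L[4],L[5]]
def W(p,P):
    P=np.array(P,float); c,q=np.cos(p[2]),np.sin(p[2])
    return np.c_[p[0]+c*P[:,0]-q*P[:,1],p[1]+q*P[:,0]+c*P[:,1],P[:,2]]
def res(p,a=1,b=1):
    return np.r_[a*(proj(t,W(p,L))-tp).ravel(),b*(proj(s,W(p,Ls))-sp).ravel()]
if __name__=="__main__":
  for a,b in((1,0),(0,1),(1,1)):
    r=least_squares(res,[500,0,0],args=(a,b),x_scale=[100,100,1]); print(a,b,r.x,np.round(r.fun,1))
  p=r.x
  # jaws
  c,q=np.cos(p[2]),np.sin(p[2])
  def loc(X): d=X-[p[0],p[1],0]; return np.c_[c*d[:,0]+q*d[:,1],-q*d[:,0]+c*d[:,1],X[:,2]]
  print("foot",loc(atz(t,T([(257,312),(349,319),(341,425),(248,416)]),24)).round(1))
  print("jaw tips/apex",loc(atz(t,T([(287,328),(284,397),(268,362)]),44)).round(1))
  print("hook tip,",loc(atz(t,T([(580,265),(612,152),(672,230),(690,92)]),42)).round(1))
  b=T([(70,417)]); X=atz(t,b,64); print("bottle cap",X,atz(t,T([(81,424)]),50))
  for z in(64,): print("scene cap",atz(s,[(226.3,215.5)],z))
E
python3 fit.py; python3 -c "
from h import *;import pickle
t,s=pickle.load(open('img0.pkl','rb')); crop(s,'pics/b.png',200,200,290,330,4.5); crop(s,'pics/v.png',255,210,320,270,10); crop(t,'pics/vt.png',250,250,310,310,10)"
```

```text
1 0 [ 6.21647968e+02 -1.53326436e+01 -8.27691548e-02] [-0.7 -0.8  0.7 -0.9  0.9  0.8 -0.7  0.2  0.1  0.6 -0.2  0.  -0.  -0.
  0.  -0.  -0.  -0.  -0.  -0.  -0.   0. ]
0 1 [ 6.21007626e+02 -1.70842251e+01 -7.82904556e-02] [-0.  -0.   0.  -0.   0.   0.   0.   0.   0.   0.   0.   0.  -0.6 -0.9
  1.6 -0.7 -1.5 -0.8  0.5 -0.2 -0.1  1.8]
1 1 [ 6.21460034e+02 -1.61507432e+01 -8.14564560e-02] [-0.4 -0.7  1.  -1.   1.4  0.8 -0.2  0.3  0.5  0.7  0.3  0.1 -0.7 -1.2
  1.2 -0.7 -1.9 -1.5  0.2 -0.5 -0.7  1.3]
foot [[ -90.8   72.    24. ]
 [ -91.    22.7   24. ]
 [-147.9   22.6   24. ]
 [-146.7   72.4   24. ]]
jaw tips/apex [[-100.5   53.8   44. ]
 [-136.9   52.6   44. ]
 [-119.1   62.4   44. ]]
hook tip, [[ -55.9  -97.9   42. ]
 [   6.1 -111.1   42. ]
 [ -33.6 -145.5   42. ]
 [  41.8 -150.8   42. ]]
bottle cap [[478.24844345 156.70266975  64.        ]] [[475.70015299 153.07929612  50.        ]]
scene cap [[475.57628336 149.53780991  64.        ]]
```

View pics/b.png

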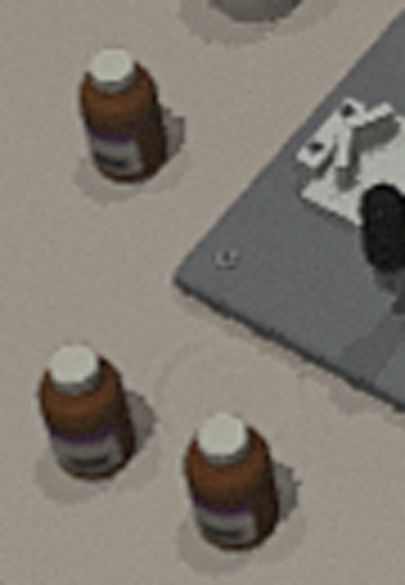

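View pics/vt.png

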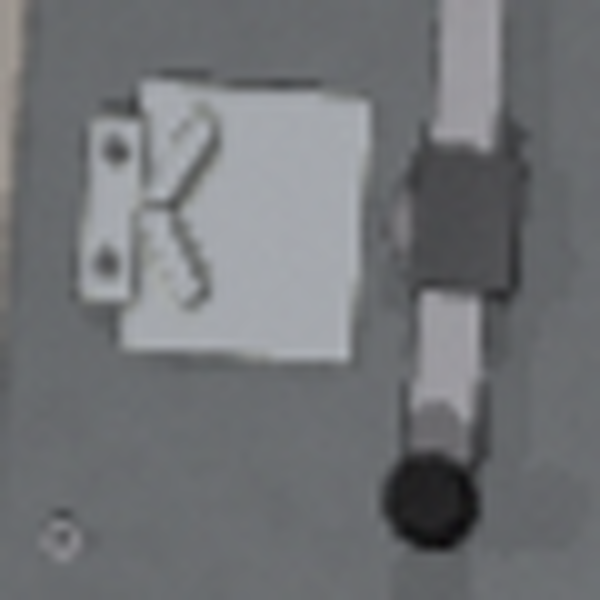

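View pics/v.png

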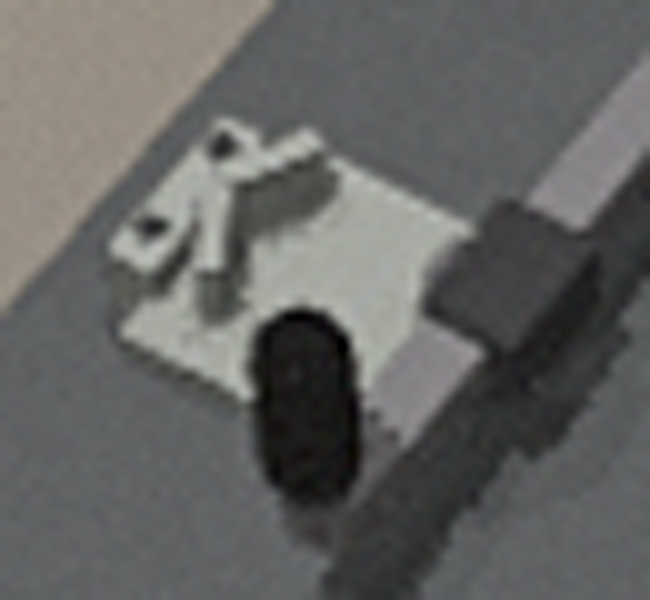

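```bash
cat >> fit.py <<'E'
  V=lambda p:np.array(p)/10+[250,250]-.45
  print("tip",loc(atz(t,V([(391,225)]),51)),"apex",loc(atz(t,V([(170,205)]),44)), "knob",loc(atz(t,V([(430,500)]),106)))
  B=lambda p:np.array(p)/4.5+[200,200]-.39
  print(atz(s,B([(112,66)]),64), atz(t,[(217.5,284.1)],64))
  for nm,z,u,v in(("L",64,(74,364),(217/3.5+190,523/3.5+200)),("R",64,(223,434),(336/3.5+190,523/3.5+200))): print(nm,atz(s,B([u]),z),atz(t,[v],z))
  print(proj(s,[[476,155,0],[476,155,64]]),B([(130,160),(112,66)]))
E
python3 fit.py|tail -12
```

```text
[   6.1 -111.1   42. ]
 [ -33.6 -145.5   42. ]
 [  41.8 -150.8   42. ]]
bottle cap [[478.24844345 156.70266975  64.        ]] [[475.70015299 153.07929612  50.        ]]
scene cap [[475.57628336 149.53780991  64.        ]]
tip [[-120.57718422   15.61844113   51.        ]] apex [[-118.95558532   62.56212301   44.        ]] knob [[-180.22256033    1.2809611   106.        ]]
[[476.54850454 154.31087091  64.        ]] [[477.77511911 155.92133728  64.        ]]
L [[343.13549261  83.51853026  64.        ]] [[343.29597102  84.73089104  64.        ]]
R [[342.74940457  14.63606476  64.        ]] [[342.59710426  15.32457725  64.        ]]
[[228.76105865 234.84423366]
 [224.03965332 214.34748348]] [[228.49888889 235.16555556]
 [224.49888889 214.27666667]]
```

```bash
cat >> h.py <<'E'
P0=np.array([621.4,-16.1]); PHI=-0.0815
def w(x,y,z=0,phi=None):
    c,q=np.cos(PHI),np.sin(PHI); return [P0[0]+c*x-q*y,P0[1]+q*x+c*y,z]
E
python3 - <<'E'
from bench import robot
from h import *
for k in (1,-1):
  y=k*np.pi/2+PHI
  for pos in ([477,155,100],[477,155,24],w(-120,30,48),w(-120,43,48)):
    q=robot.inverse_kinematics(pos,[np.pi,0,y]); print(k,np.round(pos,1),None if q is None else np.round(q,2))
for k in(0,np.pi):
  for th in np.arange(0,1.5,.35):
    q=robot.inverse_kinematics(w(-180*np.cos(th),-180*np.sin(th),70),[np.pi,0,PHI+th+k-(2*np.pi if PHI+th+k>np.pi else 0)]);print(k,th,None if q is None else np.round(q,2))
E
```

```text
1 [477 155 100] [ 0.09  0.24  1.76 -0.    1.13  0.17]
1 [477 155  24] [ 0.09  0.34  1.85 -0.    0.95  0.17]
1 [504.2  23.6  48. ] [-0.17  0.31  1.82 -0.    1.01 -0.09]
1 [505.3  36.5  48. ] [-0.15  0.31  1.81 -0.    1.01 -0.07]
-1 [477 155 100] [ 0.09  0.24  1.76  0.    1.13 -2.97]
-1 [477 155  24] [ 0.09  0.34  1.85 -0.    0.95 -2.97]
-1 [504.2  23.6  48. ] [-0.17  0.31  1.82 -0.    1.01  3.05]
-1 [505.3  36.5  48. ] [-0.15  0.31  1.81 -0.    1.01  3.07]
0 0.0 [-0.26  0.18  1.94 -0.    1.03  1.4 ]
0 0.35 [-0.39  0.2   1.91 -0.    1.03  0.91]
0 0.7 [-0.48  0.26  1.83 -0.    1.05  0.48]
0 1.0499999999999998 [-0.51  0.35  1.7  -0.    1.1   0.09]
0 1.4 [-0.5   0.45  1.54  0.    1.15 -0.25]
3.141592653589793 0.0 [-0.26  0.18  1.94  0.    1.03 -1.75]
3.141592653589793 0.35 [-0.39  0.2   1.91  0.    1.03 -2.23]
3.141592653589793 0.7 [-0.48  0.26  1.83  0.    1.05 -2.67]
3.141592653589793 1.0499999999999998 [-0.51  0.35  1.7  -0.    1.1  -3.05]
3.141592653589793 1.4 [-0.5   0.45  1.54 -0.    1.15  2.89]
```

Run:
```python
from bench import robot
from h import *
o=[np.pi,0,np.pi/2+PHI]
robot.move_ptp([477,155,130],o)
f0=robot.current_contact_force()
print(robot.current_t(), robot.move_linear([477,155,24],o,speed=120,f_stop=6))
robot.move_gripper(0.0)
print(robot.current_t(),robot.current_gripper_width()*93,robot.current_tcp_pos(),robot.current_contact_force()-f0)
robot.move_linear([477,155,110],o,speed=100)
print(robot.current_contact_force()-f0,robot.current_gripper_width()*93,robot.current_t())
t=robot.get_image("top");s=robot.get_image("scene")
cv2.imwrite("pics/s1.png",s["img"])
```

```text
2.0833 False
4.6 0.7069188302743528 [478.10927967 155.29939822  26.16391575] [-4.62937166  0.61948422 16.32775132]
[0.6017702  0.06586523 0.10865986] 0.5461141545262421 5.6083
```

View pics/s1.png

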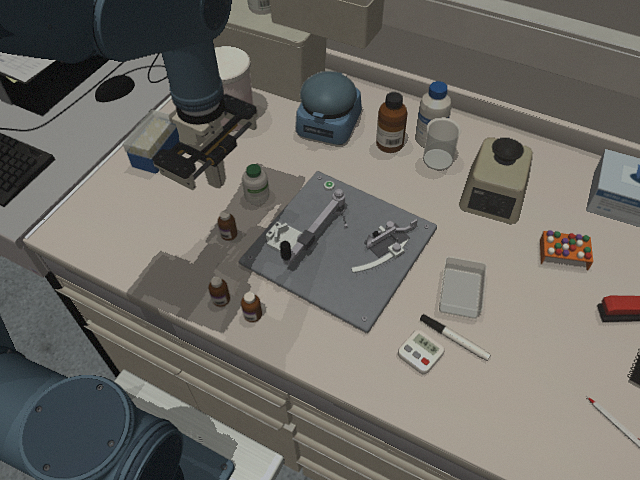

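Run:
```python
from bench import robot
from h import *
t=robot.get_image("top");s=robot.get_image("scene")
crop(s,"pics/s2.png",150,80,310,250,4.5);crop(t,"pics/t2.png",150,180,350,370,3.5)
print(robot.current_tcp_pos(),robot.current_eef_rot(),robot.current_gripper_width(),proj(s,[robot.current_tcp_pos()]),proj(t,[robot.current_tcp_pos()]))
```

```text
[476.55692516 154.94022246 109.33326262] [-3.14026614e+00  2.44178770e-04  1.48926170e+00] 0.00540281044841966 [[220.63462699 198.48944257]] [[214.50445181 282.85071263]]
```

View pics/s2.png

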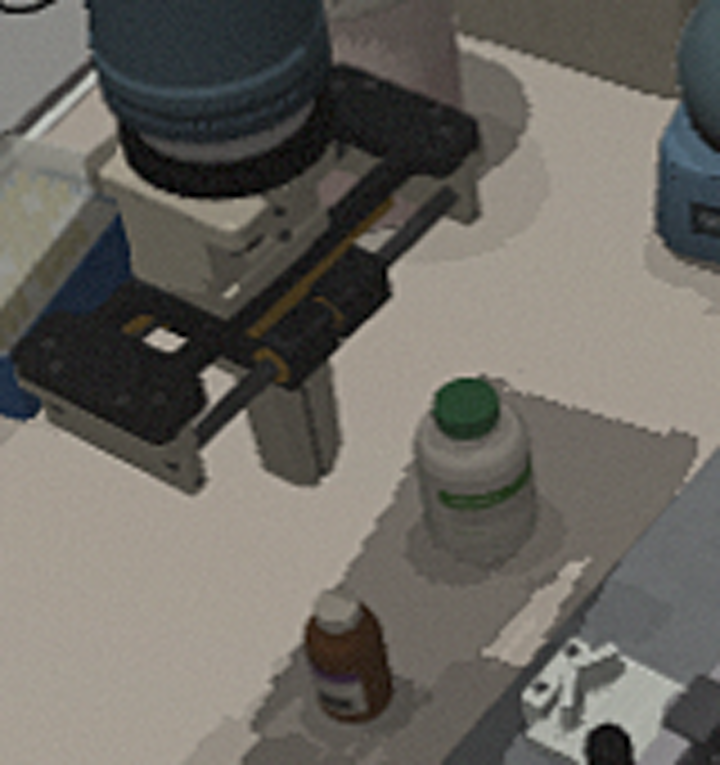

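View pics/t2.png

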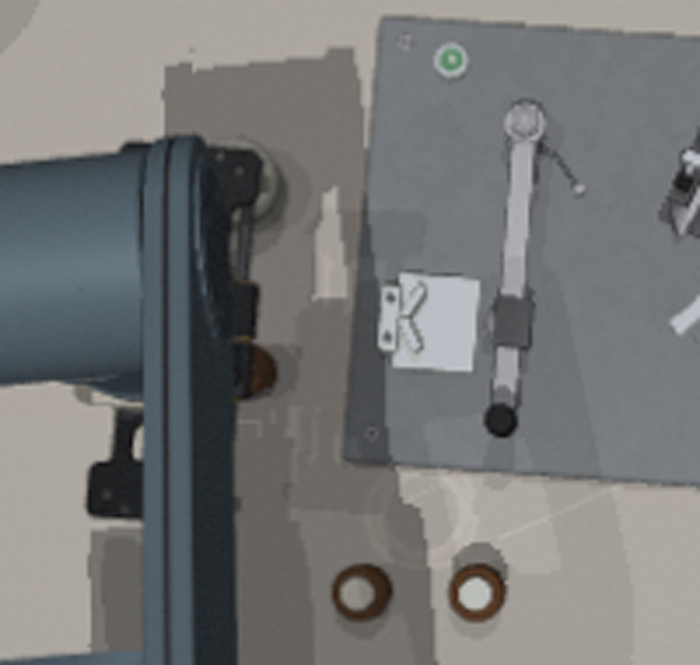

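The fingers look about 38 mm higher in the picture than the TCP reading says. They closed on the cap top, not the body. I'll check the tip height by touching bare bench.

Run:
```python
from bench import robot
from h import *
o=[np.pi,0,np.pi/2+PHI]
robot.move_ptp([400,260,60],o)
f0=robot.current_contact_force()
print(robot.move_linear([400,260,8],o,speed=100,f_stop=4))
print(robot.current_tcp_pos(),robot.current_contact_force()-f0)
t=robot.get_image("top");s=robot.get_image("scene")
print(proj(s,[robot.current_tcp_pos()]),robot.current_t())
crop(s,"pics/s3.png",130,100,290,270,4.5);crop(t,"pics/t3.png",100,180,350,370,3.2)
```

```text
False
[400.91504236 259.71859936   8.40077511] [ 0.55813944 -0.9252082  -0.33224754]
[[162.8835105  239.70352325]] 7.1917
```

View pics/s3.png

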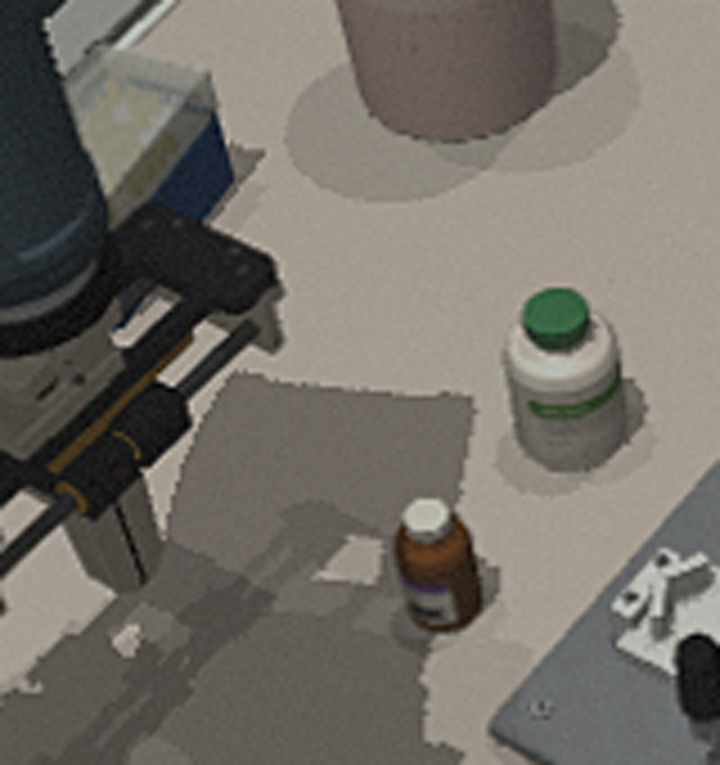

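View pics/t3.png

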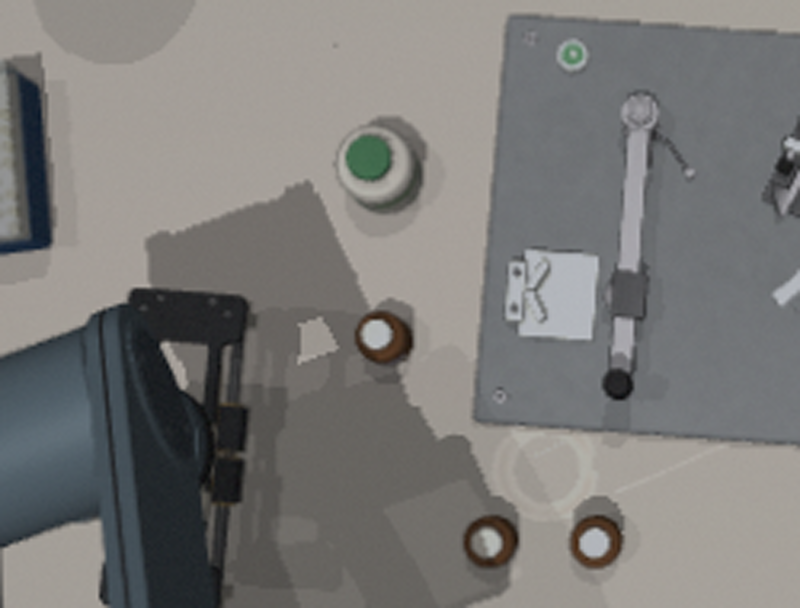

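Run:
```python
from bench import robot
from h import *
o=[np.pi,0,np.pi/2+PHI]
f0=robot.current_contact_force()
try:
    print(robot.move_linear([400,260,-45],o,speed=40,f_stop=4))
except Exception as e: print(repr(e))
print(robot.current_tcp_pos(),robot.current_contact_force()-f0,robot.current_t())
s=robot.get_image("scene");t=robot.get_image("top")
print(proj(s,[robot.current_tcp_pos()]))
crop(s,"pics/s4.png",130,150,210,250,6)
```

```text
True
[399.69726579 259.88786767 -38.5416167 ] [-1.29997314 -0.37372147  7.44108248] 8.25
[[167.91732884 254.23300509]]
```

View pics/s4.png

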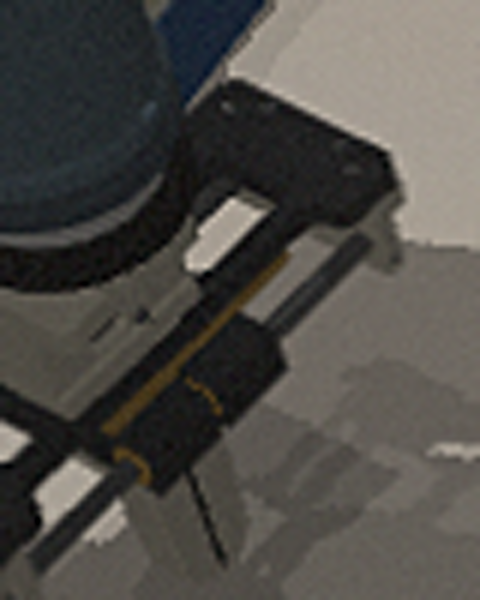

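The bench touches at a reading of -38.4, so the finger ends sit 38 mm above the reported TCP. I'll apply a -38 mm z offset to every command and grasp again.

```bash
cat >> h.py <<'E'
ZO=-38.3
def Z(p): return [p[0],p[1],p[2]+ZO]
E
python3 - <<'E'
from bench import robot
from h import *
o=[np.pi,0,np.pi/2+PHI]
robot.move_linear(Z([400,260,110]),o,speed=200)
robot.move_gripper(0.7)
robot.move_linear(Z([477,155,110]),o,speed=250)
f0=robot.current_contact_force()
print(robot.current_t(), robot.move_linear(Z([477,155,24]),o,speed=120,f_stop=6))
robot.move_gripper(0.0)
print(robot.current_t(),robot.current_gripper_width()*93,robot.current_tcp_pos(),robot.current_contact_force()-f0)
if robot.current_gripper_width()*93>25:
    robot.move_linear(Z([477,155,110]),o,speed=100)
    print(robot.current_contact_force()-f0,robot.current_gripper_width()*93,robot.current_t())
s=robot.get_image("scene")
crop(s,"pics/s5.png",150,80,310,250,4.5)
print(proj(s,[Z([477,155,110-24-(-38.3)]),Z([477,155,110-24+64+38.3])]))
E
```

```text
10.8417 False
12.325 32.6103411342341 [477.14353074 154.98435165 -14.11180917] [0.32557359 1.36065158 2.34479314]
[1.01980898 0.65794246 0.54020022] 32.8672954970191 13.3333
[[222.61601948 206.50965525]
 [217.32447782 183.36316822]]
```

View pics/s5.png

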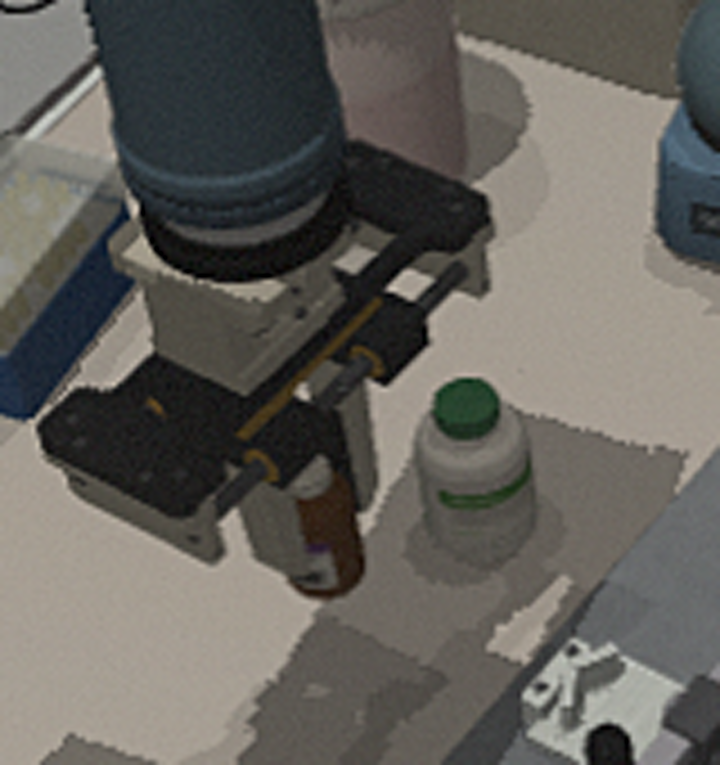

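Run:
```python
from bench import robot
from h import *
o=[np.pi,0,np.pi/2+PHI]
robot.move_linear(Z(w(-120,38,100)),o,speed=120)
robot.move_linear(Z(w(-120,38,55)),o,speed=80)
robot.sleep(.2)
f0=np.mean([robot.current_contact_force() for _ in range(10)],0)
r=robot.move_linear(Z(w(-120,38,44)),o,speed=10,f_stop=2.5)
print(r,robot.current_t(),robot.current_tcp_pos()[2]-ZO,robot.current_contact_force()-f0)
s=robot.get_image("scene");t=robot.get_image("top")
crop(s,"pics/s6.png",230,160,330,280,5);crop(t,"pics/t6.png",240,240,320,310,8)
```

```text
True 16.2167 48.160156881209325 [ 0.06881979 -0.03620168  4.99841473]
```

View pics/s6.png

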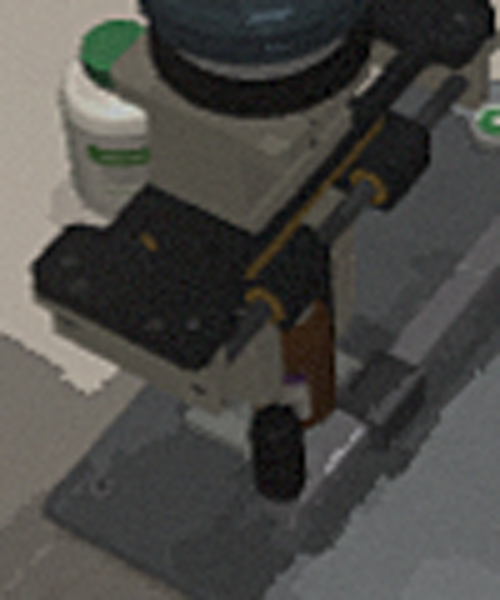

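Run:
```python
from bench import robot
from h import *
o=[np.pi,0,np.pi/2+PHI]
R2=np.array([[np.cos(PHI),np.sin(PHI)],[-np.sin(PHI),np.cos(PHI)]])
def F(): return np.mean([robot.current_contact_force() for _ in range(10)],0)
def loc(): return R2@(robot.current_tcp_pos()[:2]-P0)
z=48.6
robot.move_linear(Z(w(-120,38,z)),o,speed=10); robot.sleep(.1)
f0=F(); print(loc())
y=38.
while y<50:
    y+=1
    robot.move_linear(Z(w(-120,y,z)),o,speed=8); 
    f=F()-f0; fl=R2@f[:2]; print(y,loc().round(2),fl.round(2),f[2].round(2))
    if np.hypot(*fl)>3.5: break
print(robot.current_t())
```

```text
[-120.34442178   38.05289179]
39.0 [-120.1    39.09] [-0.46 -0.46] 0.92
40.0 [-119.99   40.05] [-0.35 -0.42] -0.15
41.0 [-119.98   41.05] [-0.7  -0.63] 1.45
42.0 [-119.99   41.66] [-0.25 -3.79] 0.91
17.7917
```

Run:
```python
from bench import robot
from h import *
o=[np.pi,0,np.pi/2+PHI]
p=w(-120,42,48.0)
print(robot.move_linear(Z(p),o,speed=6,f_stop=2),robot.current_tcp_pos()[2]-ZO)
robot.move_gripper(0.62)
print(robot.current_gripper_width()*93,robot.current_contact_force(),robot.current_t())
robot.sleep(.1)
robot.move_linear(Z(w(-120,42,125)),o,speed=80)
k=[np.pi,0,PHI]
robot.move_ptp(Z(w(-180-60,-40,130)),k)
s=robot.get_image("scene");t=robot.get_image("top")
import pickle; pickle.dump((t,s),open("img1.pkl","wb"))
print(robot.current_t(),robot.current_qpos())
crop(s,"pics/s7.png",230,160,330,280,5);crop(t,"pics/t7.png",240,230,320,310,8)
for rr in (42.8,): print((proj(t,[w(-120,rr,88),w(-120,rr,24)])-[240,230])*8,(proj(s,[w(-120,rr,88),w(-120,rr,24)])-[230,160])*5)
```

```text
False 48.21365433863559
57.8633661562965 [-0.67997188  0.22038048 -0.32137802] 18.6667
21.1833 [-3.90687531e-01  3.87186040e-02  2.03598777e+00  5.98110315e-05
  1.06679994e+00  1.26031589e+00]
[[276.69726148 312.12496807]
 [291.31069386 337.53032302]] [[272.92228555 288.16433678]
 [283.88899288 393.51854925]]
```

View pics/s7.png

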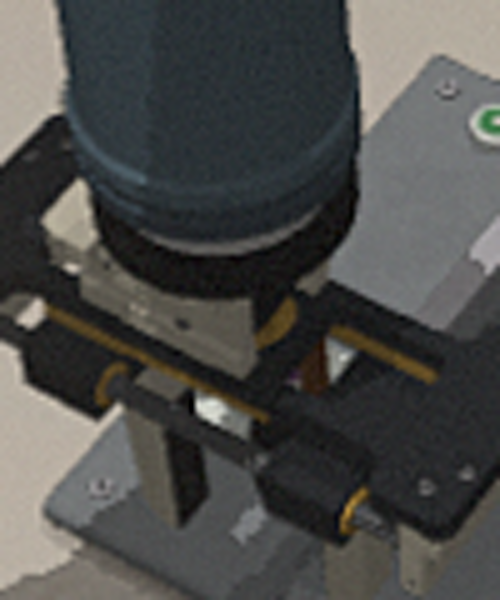

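View pics/t7.png

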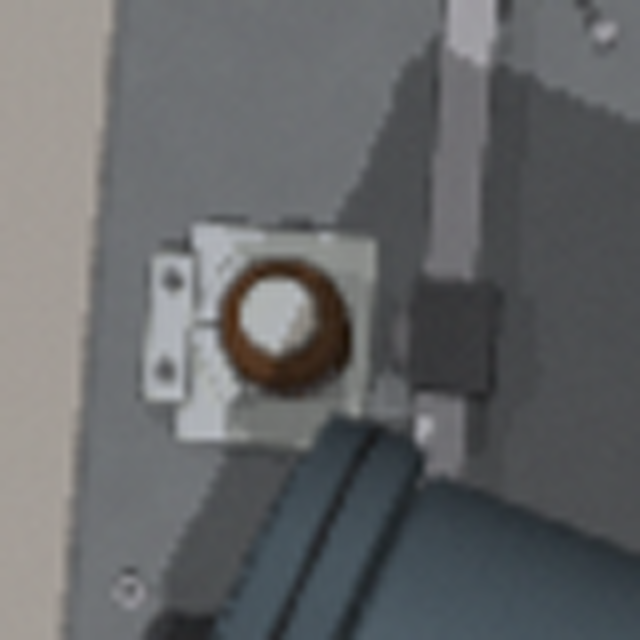

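```bash
cat >> h.py <<'E'
R2=np.array([[np.cos(PHI),np.sin(PHI)],[-np.sin(PHI),np.cos(PHI)]])
HK=72
def kp(th,r=180.,z=None): return Z(w(-r*np.cos(th),-r*np.sin(th),HK if z is None else z)),[np.pi,0,PHI+th]
def state(robot,f0,n=8):
    l=R2@(robot.current_tcp_pos()[:2]-P0); th=np.arctan2(-l[1],-l[0])
    f=np.mean([robot.current_contact_force() for _ in range(n)],0)-f0; fl=R2@f[:2]
    return th,np.hypot(*l),-(fl@[np.sin(th),-np.cos(th)]),fl@[-np.cos(th),-np.sin(th)],f[2]
E
python3 - <<'E'
from bench import robot
from h import *
robot.move_gripper(0.5)
p,k=kp(0,z=130); robot.move_ptp(p,k)
robot.sleep(.2); f0=np.mean([robot.current_contact_force() for _ in range(20)],0); np.save("f0.npy",f0)
p,k=kp(0); print(robot.move_linear(p,k,speed=80,f_stop=5),robot.current_tcp_pos()[2]-ZO)
print(np.round(state(robot,f0),3))
robot.move_gripper(0.0)
print(robot.current_gripper_width()*93,np.round(state(robot,f0),3),robot.current_t())
E
```

```text
False 72.32626893997826
[ 1.00000e-03  1.79616e+02  6.80000e-01 -2.70000e-02 -1.41000e-01]
17.68070324606848 [ 0.00000e+00  1.79879e+02 -6.33000e-01  3.50000e-02  1.64200e+00] 23.675
```

Run:
```python
from bench import robot
from h import *
f0=np.load("f0.npy")
for th in np.arange(.05,.601,.05):
    p,k=kp(th); robot.move_linear(p,k,speed=60)
    s=state(robot,f0,3); print(round(th,3),np.round(s,3),"exp",round(6.4*s[0],2),round(robot.current_t(),2))
    if abs(s[2]-6.4*s[0])>5 or abs(s[3])>8: print("STOP");break
print(robot.current_gripper_width()*93)
```

```text
0.05 [5.00000e-02 1.79897e+02 9.56000e-01 2.44000e-01 3.09000e+00] exp 0.32 23.98
0.1 [ 9.90000e-02  1.79866e+02  6.42000e-01 -2.64000e-01  3.08700e+00] exp 0.63 24.27
0.15 [ 1.49000e-01  1.79825e+02  1.16400e+00 -5.00000e-03  4.62900e+00] exp 0.95 24.57
0.2 [  0.198 179.841   1.645   0.346   5.19 ] exp 1.27 24.88
0.25 [  0.248 179.832   1.014  -0.262   5.838] exp 1.59 25.18
0.3 [  0.298 179.819   0.658   0.683   5.573] exp 1.91 25.48
0.35 [  0.347 179.828   1.96   -0.77    6.228] exp 2.22 25.77
0.4 [  0.396 179.809   2.403   0.234   6.737] exp 2.54 26.07
0.45 [  0.446 179.809   3.698  -0.499   6.394] exp 2.85 26.38
0.5 [  0.495 179.816   3.38    0.419   7.612] exp 3.17 26.68
0.55 [ 5.45000e-01  1.79748e+02  2.47300e+00 -1.40000e-01  7.66500e+00] exp 3.49 26.98
0.6 [  0.594 179.768   4.534  -0.916   8.652] exp 3.8 27.27
17.169850349994235
```

Run:
```python
from bench import robot
from h import *
f0=np.load("f0.npy")
a=[robot.current_contact_force() for _ in range(30)]; print("sd",np.std(a,0),robot.current_t(),robot.current_tcp_pos()[2]-ZO)
for th in np.arange(.62,.901,.02):
    p,k=kp(th); robot.move_linear(p,k,speed=60)
    s=state(robot,f0,30); print(round(th,3),np.round(s,3),"ex",round(s[2]-6.4*s[0],2),round(robot.current_t(),2))
    if s[2]-6.4*s[0]>3.5: print("STOP");break
```

```text
sd [4.44089210e-16 0.00000000e+00 3.55271368e-15] 27.275 72.04545933205095
0.62 [  0.613 179.741   4.052  -0.215   7.526] ex 0.13 27.52
0.64 [  0.633 179.772   3.243   0.256   8.328] ex -0.81 27.77
0.66 [  0.653 179.773   4.667  -0.944   7.823] ex 0.49 28.02
0.68 [  0.672 179.739   4.641  -0.835   8.092] ex 0.34 28.27
0.7 [  0.692 179.726   4.226  -0.969   7.789] ex -0.2 28.52
0.72 [7.12000e-01 1.79716e+02 5.11000e+00 5.00000e-02 9.03400e+00] ex 0.55 28.77
0.74 [  0.732 179.721   5.034  -0.528   7.985] ex 0.35 29.02
0.76 [ 7.5100e-01  1.7974e+02  3.9450e+00 -1.7000e-02  8.8910e+00] ex -0.86 29.27
0.78 [  0.771 179.715   4.737  -0.954   9.357] ex -0.2 29.52
0.8 [  0.791 179.705   5.482  -0.742   8.946] ex 0.42 29.77
0.82 [8.11000e-01 1.79718e+02 4.56900e+00 1.35000e-01 9.41400e+00] ex -0.62 30.02
0.84 [  0.83  179.682   4.511  -0.572   9.046] ex -0.8 30.27
0.86 [ 8.50000e-01  1.79667e+02  6.19300e+00 -8.60000e-02  9.29100e+00] ex 0.75 30.52
0.88 [  0.87  179.672   5.446  -1.3     9.409] ex -0.12 30.77
0.9 [  0.89  179.67    5.021  -0.448  10.249] ex -0.67 31.02
```

```bash
cat >> h.py <<'E'
def st2(robot,f0,n=6):
    r=[]
    for i in range(n):
        r.append(state(robot,f0,1)); robot.sleep(.015)
    return np.mean(r,0)
E
python3 - <<'E'
from bench import robot
from h import *
f0=np.load("f0.npy")
ex0=[]
for th in np.arange(.915,.971,.0125):
    p,k=kp(th); robot.move_linear(p,k,speed=60)
    s=st2(robot,f0); print(round(th,4),np.round(s,3),"ex",round(s[2]-6.4*s[0],2),round(robot.current_t(),2))
    if s[2]-6.4*s[0]>3.5: print("STOP");break
t=robot.get_image("top"); s=robot.get_image("scene")
crop(t,"pics/t8.png",290,190,400,320,5);crop(s,"pics/s8.png",300,160,450,300,5)
E
```

```text
0.915 [  0.904 179.665   5.545   0.272  10.04 ] ex -0.24 31.38
0.9275 [ 9.16000e-01  1.79659e+02  5.49600e+00 -1.68000e-01  9.81100e+00] ex -0.37 31.73
0.94 [  0.929 179.661   5.566  -0.249   9.94 ] ex -0.38 32.08
0.9525 [ 9.4100e-01  1.7965e+02  5.5570e+00 -5.1000e-02  9.8900e+00] ex -0.47 32.42
0.965 [  0.953 179.652   5.844   0.283   9.505] ex -0.26 32.77
```

View pics/t8.png

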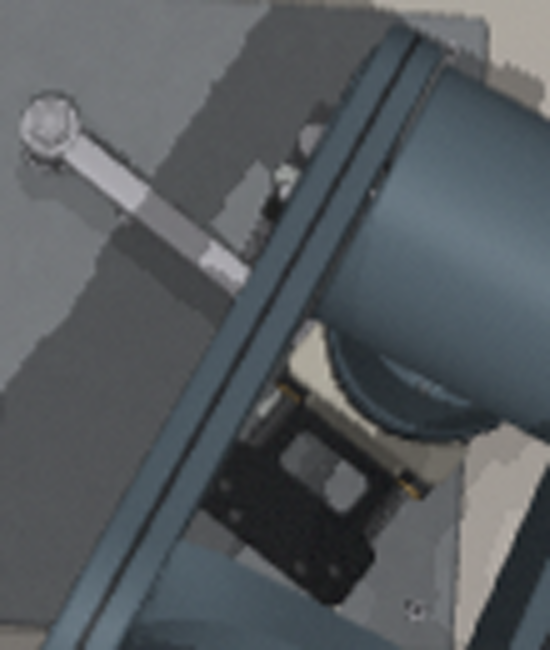

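View pics/s8.png

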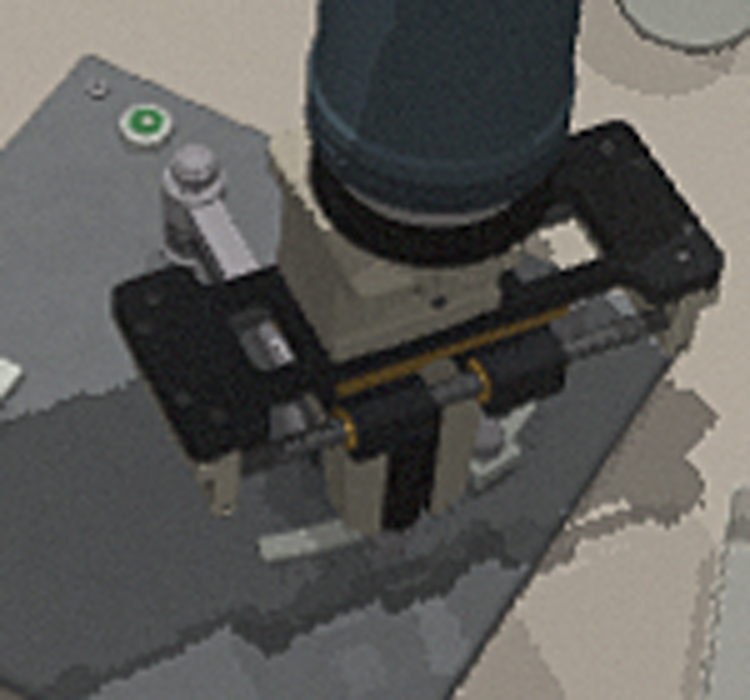

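Run:
```python
from bench import robot
from h import *
f0=np.load("f0.npy")
th=.965; mx=-9
while th<1.12:
    th+=.011
    p,k=kp(th); robot.move_linear(p,k,speed=60)
    s=st2(robot,f0); ex=s[2]-6.4*s[0]; mx=max(mx,ex)
    print(round(th,4),np.round(s[[0,2,3,4]],3),"ex",round(ex,2),round(robot.current_t(),2))
    if ex>2.4 or (mx>.7 and ex<mx-1): print("STOP");break
```

```text
0.976 [ 0.964  5.778  0.035 10.345] ex -0.39 33.23
0.987 [0.975 6.207 0.096 9.904] ex -0.03 33.58
0.998 [0.986 5.935 0.107 9.818] ex -0.38 33.92
1.009 [ 0.997  6.012 -0.374 10.535] ex -0.37 34.27
1.02 [ 1.008  6.18   0.561 10.472] ex -0.27 34.62
1.031 [ 1.019  5.795 -0.295  9.791] ex -0.72 34.98
1.042 [ 1.029  6.017  0.389 10.199] ex -0.57 35.33
1.053 [ 1.04   6.394  0.237 10.533] ex -0.26 35.67
1.064 [ 1.051  6.242  0.401 10.577] ex -0.49 36.02
1.075 [ 1.062  6.771  0.145 10.497] ex -0.03 36.38
1.086 [ 1.073  6.468  0.054 10.129] ex -0.4 36.73
1.097 [ 1.084  6.997  0.115 10.55 ] ex 0.06 37.08
1.108 [ 1.093  7.281  0.463 10.959] ex 0.29 37.42
1.119 [ 1.103  7.819  0.396 11.079] ex 0.76 37.77
1.13 [ 1.114  8.231  0.292 11.552] ex 1.1 38.12
```

Run:
```python
from bench import robot
from h import *
f0=np.load("f0.npy")
th=1.13; mx=-9
while th<1.25:
    th+=.009
    p,k=kp(th); robot.move_linear(p,k,speed=60)
    s=st2(robot,f0); ex=s[2]-6.4*s[0]; mx=max(mx,ex)
    print(round(th,4),np.round(s[[0,2,3,4]],3),"ex",round(ex,2),round(robot.current_t(),2))
    if ex>3.2 or (mx>.7 and ex<mx-.8): print("STOP");break
```

```text
1.139 [ 1.122  8.145  0.478 11.724] ex 0.97 38.48
1.148 [ 1.13   8.762  0.855 12.16 ] ex 1.53 38.83
1.157 [ 1.141  7.503  0.641 11.34 ] ex 0.2 39.17
STOP
```

Run:
```python
from bench import robot
from h import *
f0=np.load("f0.npy")
th=1.157
while th<1.185:
    th+=.006
    p,k=kp(th); robot.move_linear(p,k,speed=60)
    s=st2(robot,f0,8); ex=s[2]-6.4*s[0]
    print(round(th,4),np.round(s[[0,2,3,4]],3),"ex",round(ex,2),round(robot.current_t(),2))
    if ex>1.2: print("STOP");break
```

```text
1.163 [ 1.148  7.85   0.369 10.695] ex 0.51 39.56
1.169 [ 1.154  7.624  0.438 11.202] ex 0.24 39.94
1.175 [ 1.16   7.495  0.605 10.902] ex 0.07 40.33
1.181 [ 1.166  7.34   0.421 10.756] ex -0.12 40.71
1.187 [ 1.172  7.44   0.046 10.931] ex -0.06 41.09
```

Run:
```python
from bench import robot
from h import *
f0=np.load("f0.npy")
th=1.187
while th<1.25:
    th+=.006
    p,k=kp(th); robot.move_linear(p,k,speed=60)
    s=st2(robot,f0,8); ex=s[2]-6.4*s[0]
    print(round(th,4),np.round(s[[0,2,3,4]],3),"ex",round(ex,2),round(robot.current_t(),2))
    if ex>1.3: print("STOP");break
```

```text
1.193 [ 1.178  7.451  0.485 10.556] ex -0.09 41.48
1.199 [ 1.185  7.188  0.338 10.96 ] ex -0.39 41.86
1.205 [ 1.191  7.429  0.209 10.668] ex -0.19 42.24
1.211 [ 1.197  7.215  0.635 10.284] ex -0.45 42.62
1.217 [ 1.203  6.653  0.417 10.256] ex -1.05 43.01
1.223 [ 1.21   6.96   0.345 10.312] ex -0.78 43.39
1.229 [ 1.216  6.795  0.514 10.265] ex -0.99 43.77
1.235 [1.223 6.168 0.244 9.815] ex -1.66 44.16
1.241 [ 1.227  7.298  0.402 10.785] ex -0.55 44.54
1.247 [ 1.233  7.652  0.528 10.492] ex -0.24 44.92
1.253 [ 1.239  7.481  0.483 10.389] ex -0.45 45.31
```

Run:
```python
from bench import robot
from h import *
f0=np.load("f0.npy")
t=robot.get_image("top"); s=robot.get_image("scene")
crop(t,"pics/t9.png",290,190,400,320,5);crop(s,"pics/s9.png",300,160,450,300,5)
print(robot.current_gripper_width()*93,robot.current_tcp_pos(),robot.current_eef_rot(),robot.current_ft_torque(),np.round(state(robot,f0),3),kp(1.253))
```

```text
17.492305475160652 [ 549.23669624 -180.476175     33.74001106] [-3.13755748e+00  1.56217898e-04  1.16724832e+00] [ 0.27720714  1.03732745 -0.09835805] [  1.239 179.519   7.157   0.357   9.872] ([np.float64(551.4213783983826), np.float64(-181.9402620558037), 33.7], [3.141592653589793, 0, 1.1715])
```

View pics/t9.png

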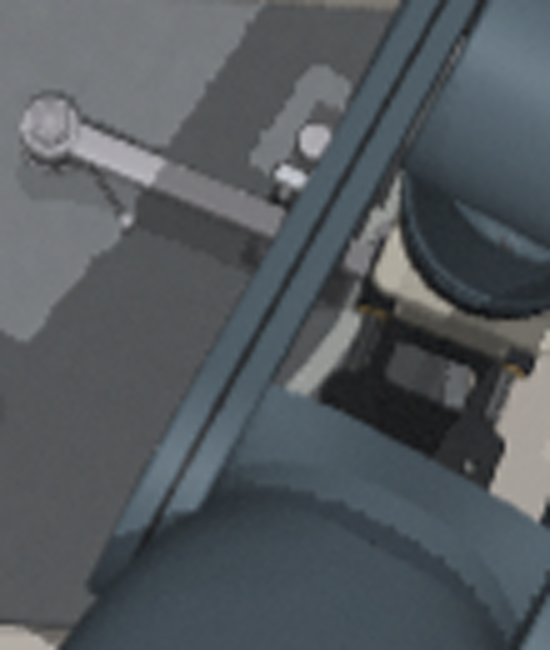

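View pics/s9.png

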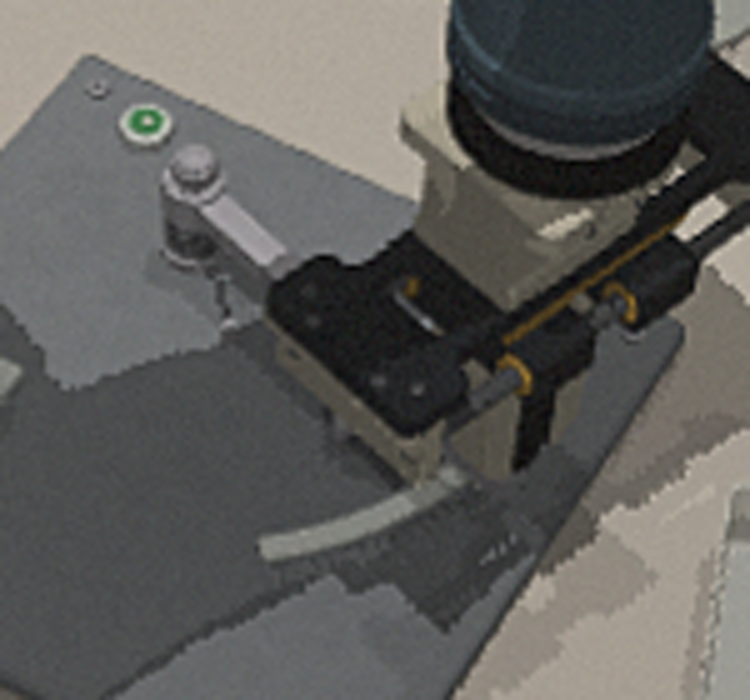

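```bash
cat > m.py <<'E'
from fit import *
T=lambda p:np.array(p)/4+[200,180]-.375
for nm,p in dict(hooknose=(578,266),hookcornerL=(572,245),black=(580,208),blackfront=(572,216),white=(592,182),pivot2=(612,152),tab=(690,92),thin=(655,192)).items():
    X=atz(t,T([p]),38)[0]; l=R2@(X[:2]-P0); print(nm,l.round(1),np.hypot(*l).round(1),np.arctan2(-l[1],-l[0]).round(3))
E
python3 m.py; python3 -c "
from h import *;import pickle
t,s=pickle.load(open('img0.pkl','rb')); crop(t,'pics/ct.png',330,195,380,255,12); crop(s,'pics/cs.png',355,210,425,265,11)"
```

```text
hooknose [-55.8 -97.1] 112.0 1.049
hookcornerL [-44.8 -93.2] 103.4 1.123
black [-24.6 -96.2] 99.3 1.32
blackfront [-29.2 -92.2] 96.7 1.264
white [ -10.1 -101.7] 102.2 1.472
pivot2 [   6.9 -111.3] 111.5 1.633
tab [  42.7 -151.2] 157.1 1.846
thin [ -13.1 -135.6] 136.2 1.475
```

View pics/ct.png

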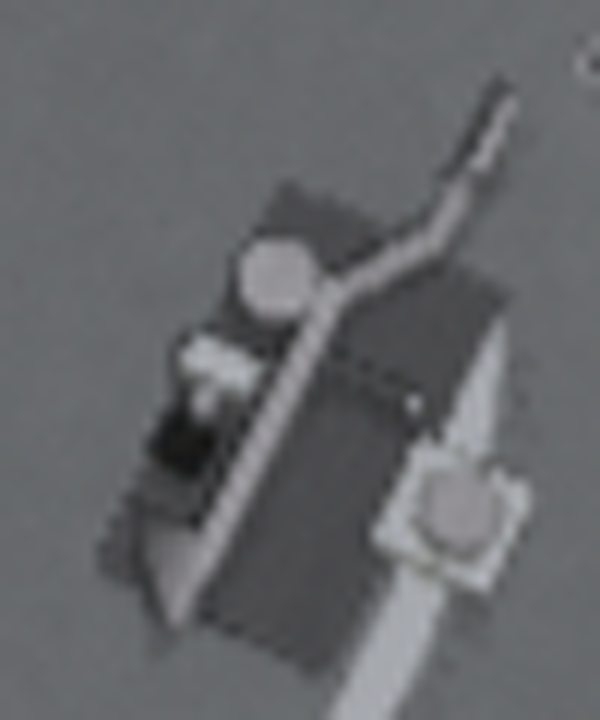

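View pics/cs.png

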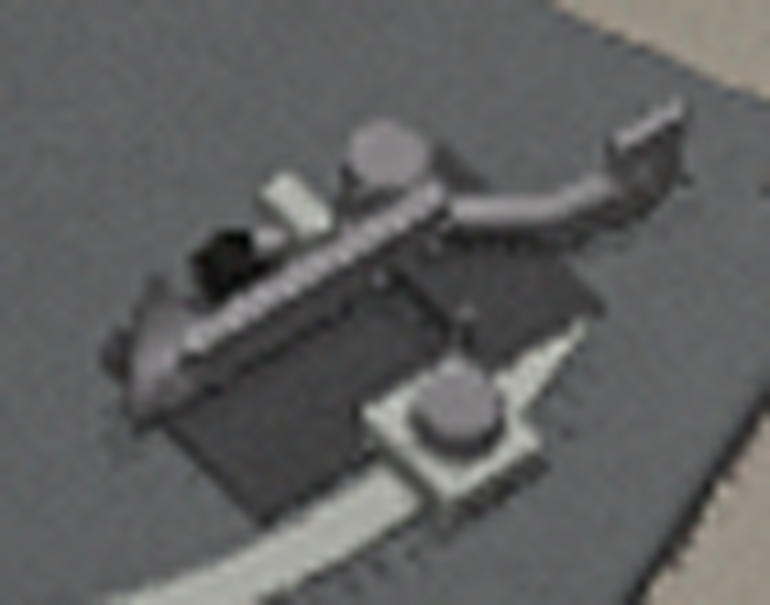

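```bash
cat > m2.py <<'E'
from fit import *
C=lambda p:np.array(p)/12+[330,195]-.458
for nm,p in dict(nose=(178,628),noseL=(160,600),faceL=(140,515),faceM=(172,520),faceR=(198,525),rubL=(152,455),rubR=(205,475),rubback=(205,410)).items():
  for z in (40,):
    X=atz(t,C([p]),z)[0]; l=R2@(X[:2]-P0); print(nm,l.round(1),np.hypot(*l).round(1),np.arctan2(-l[1],-l[0]).round(3))
E
python3 m2.py
```

```text
nose [-57.7 -97.6] 113.4 1.037
noseL [-52.9 -94.1] 108.0 1.059
faceL [-38.  -89.6] 97.4 1.17
faceM [-38.5 -95.4] 102.8 1.187
faceR [ -39. -100.] 107.4 1.199
rubL [-27.1 -91.1] 95.0 1.282
rubR [ -30.  -100.7] 105.1 1.281
rubback [-18.3 -99.9] 101.6 1.389
```

Run:
```python
from bench import robot
from h import *
f0=np.load("f0.npy")
th=1.253; ref=7.4
while th>1.205:
    th-=.005
    p,k=kp(th); robot.move_linear(p,k,speed=40)
    s=st2(robot,f0,6)
    print(round(th,4),np.round(s[[0,2,3,4]],3),round(robot.current_t(),2))
    if s[2]<1.5: print("HELD");break
```

```text
1.248 [ 1.233  7.488  0.455 10.534] 45.76
1.243 [ 1.228  7.338  0.546 10.707] 46.11
1.238 [ 1.224  7.086  0.148 10.275] 46.46
1.233 [1.223 4.91  0.226 8.8  ] 46.81
1.228 [1.222 3.408 0.136 7.102] 47.16
1.223 [ 1.221  1.324 -0.283  6.215] 47.51
HELD
```

Run:
```python
from bench import robot
from h import *
f0=np.load("f0.npy")
for th in (1.220,):
    p,k=kp(th); robot.move_linear(p,k,speed=40)
    s=st2(robot,f0,6); print(th,np.round(s[[0,2,3,4]],3))
if abs(s[2])<1.8:
    robot.move_gripper(0.4)
    print(np.round(st2(robot,f0,6),2),robot.current_gripper_width()*93,robot.current_t())
s=robot.get_image("scene");crop(s,"pics/s10.png",300,160,450,300,5)
```

```text
1.22 [ 1.22   0.052 -1.753  4.767]
[1.2200e+00 1.8006e+02 1.2000e-01 3.0000e-02 3.5000e-01] 37.515898394676 48.525
```

View pics/s10.png

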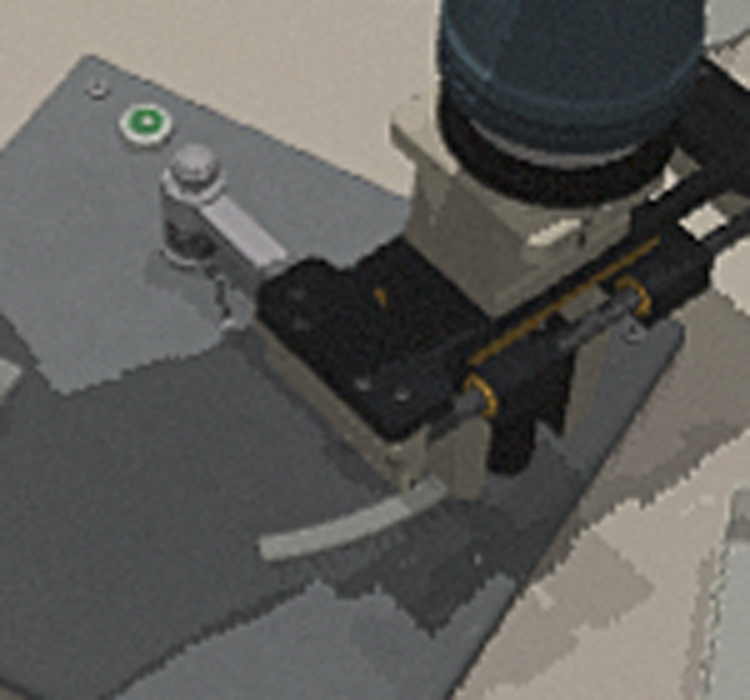

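Released. All tool forces read near zero and the arm is held. Next I'll go straight up, move clear and look.

Run:
```python
from bench import robot
from h import *
p,k=kp(1.22,z=170); robot.move_linear(p,k,speed=100)
q=list(robot.current_qpos()); q[0]-=0.9; robot.move_j(q)
s=robot.get_image("scene");t=robot.get_image("top")
cv2.imwrite("pics/s11.png",s["img"]);crop(t,"pics/t11.png",200,180,400,330,4)
print(robot.current_t(),robot.current_contact_force())
print((proj(t,[w(-120,42.8,88),kp(1.22,z=106)[0]])-[200,180])*4)
```

```text
51.625 [-0.62554568 -0.63199485 -0.36939651]
[[298.34863074 356.06248403]
 [716.76604847 277.57331189]]
```

View pics/t11.png

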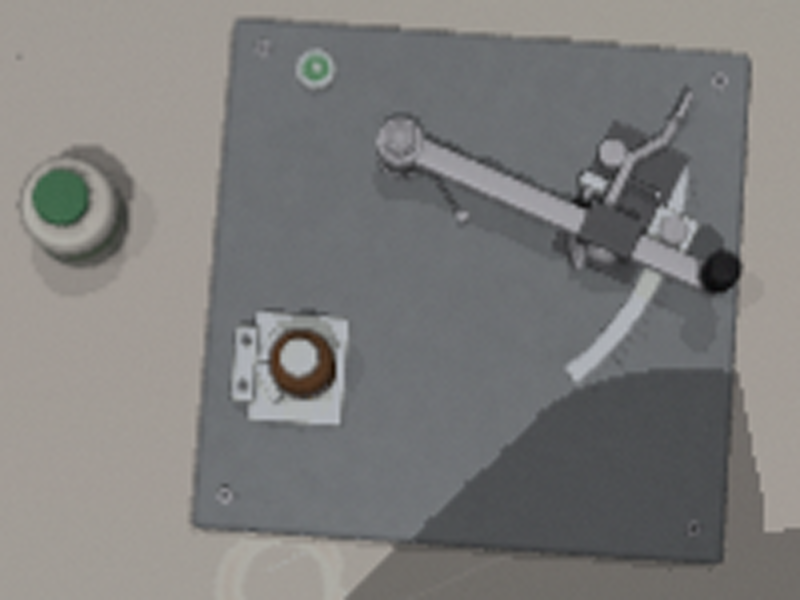

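View pics/s11.png

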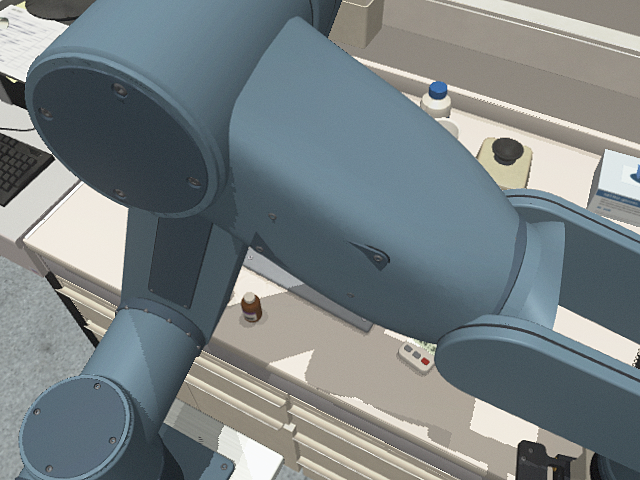

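Run:
```python
from bench import robot
robot.hand_in(); print(robot.current_t())
```

```text
the job is handed in; nothing more can be done
the job is handed in; nothing more can be done
```

The job is handed in at about 51.6 s of the 72 s allowed. No verdict is reported, so what follows rests on my own checks.

**Bottle:**
- I stood the leftmost small brown bottle on the rest and pushed it to +y. The stop came at about 3.8 N, with almost no sideways force, which fits contact with both jaws.
- In the last top picture its cap is within about half a pixel (roughly 1 mm) of where the home position predicts.

**Striker arm:**
- I drew it back by the knob. The ride up the catch began at about 1.08 rad and it clicked in at about 1.22 rad. I stopped at 1.24 rad and felt no force from the buffer.
- Easing forward, the force at the knob fell from 7.4 N to about 0 at 1.22 rad, and I let go there.
- The last top picture shows the arm still back on the catch with the robot clear. I did not measure its speed.

**What went wrong or disagreed:**
- **First grasp:** it missed. The finger ends sit about 38 mm above the reported TCP, so the fingers closed on the bottle's cap with about 16 N. The bottle stayed standing, and I corrected for the offset after touching the bench to confirm it.
- **Early force dip:** a drop at 1.14 rad looked like the click but was not. The picture geometry and the later drop at 1.22 rad settled it.
- **Upward force:** about 10 N built up on the tool while drawing the arm back. I did not find the cause; it went away on release.
- **Knob position:** in the last picture it is about 3.5 mm (0.02 rad) from where 1.22 rad predicts.
- **Other things on the bench:** the green-capped bottle shows no movement in the last top picture. I did not check the timer, clear box or marker at the end, because the arm blocked the scene view and the top crop left them out. The robot was never near them.

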